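# Set the rotation stage to its marker and clamp it

## Task

On the manual rotation stage, push the dial round by its upright pegs until the white index line on the dial lines up with the tip of the pointed rider on the scale ring (not the square-ended rider), then push the clamp lever fully home against its stop. Only push with the fingers: do not lift the dial off its spindle, leave the jar, beaker, stopper, tub and dish where they stand, and finish with the dial still on its mark.

Things in the scene. Friction and masses are not known exactly. Their poses are not given: they have to be found in the camera images.
- stage: manual rotation stage fixed on the worktop. Grey base plate 210 x 270 x 18 mm; on it a fixed aluminium scale ring of radius 100 mm, top 42 mm above the worktop, with black lines every 15 degrees (longer ones every 45). Origin on the worktop under the dial's axis; z up; its -x side faces about towards the robot, the clamp lever is on its -y side
- dial_centre (a point): point on the vertical axis of the dial, at the height of the dial's top face (48 mm above the worktop). The black dial, radius 76 mm, turns either way without end stops within the needed range, stays where it is left (about 3 N at a peg turns it) and sits loose on its spindle, held by its weight. A steel hub of radius 17 mm, 4 mm high, is in its middle
- dial_seat (a joint): height in m by which the dial is lifted off its seat: 0 seated; it must stay seated
- index_tip (a point): outer end of the white index line (3 mm wide, radial, 46 mm long) on the dial's top face, 75 mm from the axis; turns with the dial
- peg_a (a point): centre of the top of an upright steel peg, 16 mm thick, standing 34 mm above the dial's face, 50 mm from the axis; seen from above it is 60 degrees counter-clockwise of the index line; turns with the dial
- peg_b (a point): top of a second, equal peg, 180 degrees from the index line
- peg_c (a point): top of a third, equal peg, 60 degrees clockwise of the index line
- pointer_tip (a point): tip of the pointed rider (the target): a dark steel clip on the scale ring, 18 mm wide at its outer end and tapering to a point towards the dial; it does not move. This point lies 75 mm from the dial's axis at the height of the dial's face, so the index is on the mark when index_tip coincides with it. The rider's top is 47 mm above the worktop
- square_front (a point): middle of the inner edge of the square-ended rider, an equal clip 18 mm wide with a blunt end, 84 mm from the dial's axis; it marks another setting and is not the target
- lever_pivot (a point): on the vertical axis of the clamp lever, 38 mm above the worktop; the pivot post of 20 mm diameter ends here
- lever_knob (a point): centre of the top of the black upright knob at the lever's end, 18 mm thick, 64 mm above the worktop and 40 mm high (its underside is 24 mm above the worktop), 75 mm from the pivot; moves with the lever
- lever (a joint): clamp lever, rad: near 0 open (the knob swung out, away from the dial), 0.95 fully home against its stop, where the lever points along the stage's -x axis. It swings level, clockwise seen from above as it closes (the knob comes towards the dial), takes about 1 N at the knob and stays where it is left. It does not move or brake the dial
- sample_jar: loose screw-cap jar, 63 mm wide, 75 mm high, origin under its centre; leave alone
- beaker: loose small beaker, 55 mm wide, 70 mm high, origin under its centre; leave alone
- stopper: loose black rubber stopper, 31 mm wide, 20 mm high; leave alone
- sample_tub: loose flat clear tub, 67 x 85 x 31 mm; leave alone
- sample_dish: loose round black dish, 109 mm wide, 35 mm high; leave alone

How it is judged:
By the outcome, as a careful person would: the job done as asked, in the order asked, and still so for the second after the job is handed in, with the robot touching nothing.
It also fails if it takes over 54 s, if anything falls off the work surface, if the arm or the gripper's body presses on something with over 40 N, if the wrist force passes 120 N, or if a joint passes its speed limit or range.

## Robot

A 6-joint arm with a two-finger parallel gripper is mounted at the origin on a cart in front of the work surface, level with it; the furniture and walls round the work are solid. World frame = base frame: x ahead of the robot, y to its left, z up, the work surface at z = 0. Lengths are in mm, angles in rad, forces in N, time in s.
With the tool pointing down it reaches from about 325 to 900 mm from the base axis. Payload 6.1 kg.
Tool frame: the origin (TCP) lies midway between the tips of the shut fingers; the grasp point (between the pads) lies 19 mm behind it (ctrl.grip_depth is the z of the grasp point in the tool frame, in mm); z points along the fingers, y is the direction in which the jaws open and shut (so a half turn about z gives the same grasp; the last joint's range is limited). The gripper opens to 87 mm and grips with 3 to 60 N. Pads are 19 mm wide; open, the fingers measure 117 mm over their backs; the gripper's body (75 mm by 190 mm) begins 51 mm behind the grasp point.
Start: joints at [-1.349, 0.22, 1.526, -0, 1.395, -0.126], TCP at [213.012, -587.573, 222.538] pointing down, gripper open.
Joint ranges: [-2.98, 2.98], [-0.91, 2.08], [0.09, 2.57], [-1.24, 4.39], [0.2, 2.65], [-2.68, 2.68]. Speed limits (rad/s): [2.57, 2.57, 3.01, 3.14, 3.14, 3.14].

## Interface

Orientations are given as a 3x3 rotation matrix whose columns are the frame's x, y, z axes.
In Python, from plant import ctrl, optics gives the robot as it stands. The module is installed in compiled form; this text tells all that it offers.
- The arm moves only by the tool arm_command, never from a script. Its argument "series" is a list of rows, each an object with "travel": the shift along the world's x, y, z in m, a list of three; "twist": the turn, a rotation vector about the world's x, y, z in rad, a list of three; "gripper": the opening, from 0 (shut) to 1 (fully open). In form: [{"travel": [dx, dy, dz], "twist": [wx, wy, wz], "gripper": gripper}, ...]. A call has 1 to 12 rows; each row shifts and turns the commanded pose from where the row before left it; what a row does not reach is not made up. A row lasts 1/8 s, in which the tool goes at most 62.5 mm and 10.7 degrees, less where a joint would pass 70% of its speed; a pose out of reach is approached as far as the arm can. A call with a gripper value outside its range is refused whole. The fingers move at their own pace and stop on an object; "grip_force" is the grip in N (left out, the last holds). Time passes only in rows, so rows that do not move let the fingers close. It gives the time, the measured TCP pose, the force and the opening at its end, in the units of the state.
- ctrl.observe(): the state, without advancing time (a new reading comes with each control period).
- optics.read_camera(name): name is "side" or "top"; returns (picture, depth): 384x512x3 uint8, red, green, blue; 384x512 float32, mm along the optical axis (not along the pixel's ray), 0 where there is no reading.
- optics.camera_params(name): a dict with "K" (3x3 intrinsics, pixels), "dist_coeffs" ([k1, k2, p1, p2, k3] as OpenCV has them; the pictures are not rectified), "world_from_camera" (4x4, takes a point from camera to world coordinates). Camera axes: x right, y down, z forward; pixel columns grow to the right and rows downward; lengths in mm; the calibration is good to about 2 mm. A picture is of the moment at which its call begins. camera_params takes no time and is no camera call.
- ctrl.job_done(): hands the job in, once; it reports no verdict.
The state is a dict: "clock": time; "q": joint angles; "dq": joint speeds; "tau": joint torques, N m; "eef_pos": TCP position; "eef_rot": TCP orientation; "ft_force": force on the tool from outside, world axes, zero at the start; "ft_torque": the same for the moment, N m; "gripper_width": opening from 0.0 (shut) to 1.0 (fully open).
Only numpy, scipy, OpenCV 4.12 (cv2) and the standard library are available. Lean on these libraries where they do the work, as an engineer would, in place of code of your own. Each camera call takes 0.05 s, during which the arm holds its last target.

## Working session

There is one attempt and no reset: what is moved stays moved. The work goes in short steps, Python scripts to look and compute and a tool call to move; the robot and the scene stay as the last step left them, time stands still between calls to the robot, and variables do not carry over. Pictures are saved under pics/ and viewed, and the job is handed in when it is done.

Besides the shell and the picture viewer there is one more tool, called after "Emit:" by a JSON object that holds its "name" and its "arguments". arm_command: Moves the arm, as the interface text tells. Its arguments: {"type":"object","properties":{"series":{"type":"array"},"grip_force":{"type":"number"}},"required":["series"]}

```bash
mkdir -p pics; cat > h.py <<'E'
import numpy as np,cv2
from plant import ctrl,optics
def grab(n,f):
    im,d=optics.read_camera(n); np.savez('pics/'+f+'.npz',im=im,d=d)
    cv2.imwrite('pics/'+f+'.png',im[:,:,::-1]); return im,d
def ray(n,uv):
    p=optics.camera_params(n);K=np.array(p['K']);T=np.array(p['world_from_camera'])
    x=cv2.undistortPoints(np.array(uv,float).reshape(-1,1,2),K,np.array(p['dist_coeffs'],float))[:,0]
    d=np.c_[x,np.ones(len(x))]@T[:3,:3].T
    return T[:3,3],d
def onz(n,uv,z):
    o,d=ray(n,uv); return o+d*((z-o[2])/d[:,2])[:,None]
def proj(n,P):
    p=optics.camera_params(n);T=np.linalg.inv(np.array(p['world_from_camera']))
    r,_=cv2.Rodrigues(T[:3,:3])
    return cv2.projectPoints(np.array(P,float).reshape(-1,1,3),r,T[:3,3],np.array(p['K']),np.array(p['dist_coeffs'],float))[0][:,0]
E
python3 - <<'E'
from h import *
for n in('top','side'):
    grab(n,n+'0'); p=optics.camera_params(n); print(np.round(p['K'],1),np.round(p['world_from_camera'],3))
s=ctrl.observe();print(s['clock'],s['eef_pos'],s['eef_rot'],s['gripper_width'],ctrl.grip_depth)
E
```

```text
[[401.9   0.  256.1]
 [  0.  401.9 192. ]
 [  0.    0.    1. ]] [[-8.000000e-03 -9.840000e-01  1.770000e-01  3.074390e+02]
 [-1.000000e+00  4.000000e-03 -1.800000e-02 -1.330900e+02]
 [ 1.700000e-02 -1.770000e-01 -9.840000e-01  1.263968e+03]
 [ 0.000000e+00  0.000000e+00  0.000000e+00  1.000000e+00]]
[[417.1   0.  254.5]
 [  0.  417.1 189.8]
 [  0.    0.    1. ]] [[-9.31000e-01 -2.29000e-01  2.85000e-01  2.44615e+02]
 [-3.66000e-01  5.48000e-01 -7.52000e-01  6.13577e+02]
 [ 1.60000e-02 -8.04000e-01 -5.94000e-01  6.84440e+02]
 [ 0.00000e+00  0.00000e+00  0.00000e+00  1.00000e+00]]
0.1 [ 212.90893475 -587.01636704  221.54486613] [[ 9.40118060e-01  3.40848796e-01 -3.63731269e-04]
 [ 3.40848903e-01 -9.40116523e-01  1.71723023e-03]
 [ 2.43366080e-04 -1.73837655e-03 -9.99998459e-01]] 1.0000460014769932 -18.700000000000003
```

View pics/top0.png

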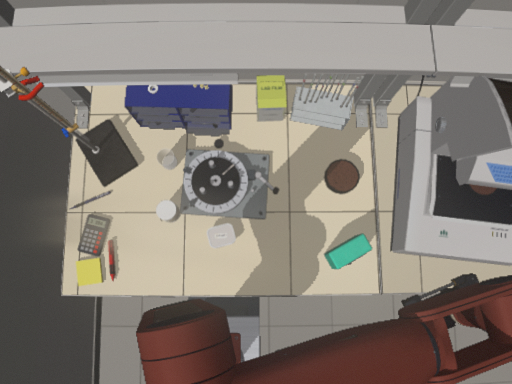

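View pics/side0.png

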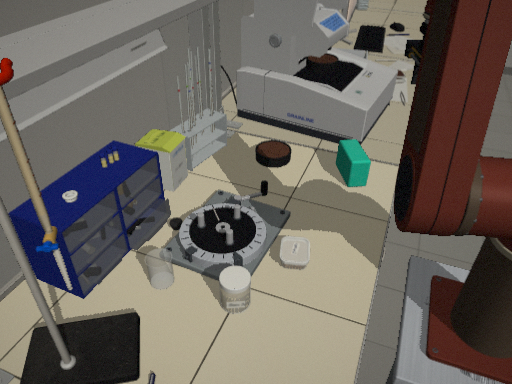

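The top view shows the stage near (215,181) with the lever at about (262,185), and the side view shows it near (222,230). I'll enlarge both.

```bash
python3 - <<'E'
from h import *
im=np.load('pics/top0.npz')['im'][125:260,150:290]
cv2.imwrite('pics/topz.png',cv2.resize(im[:,:,::-1],None,fx=5.6,fy=4.4*5.6/5.6,interpolation=cv2.INTER_CUBIC)) if 0 else cv2.imwrite('pics/topz.png',cv2.resize(im[:110,:,::-1],None,fx=5.4,fy=5.4,interpolation=cv2.INTER_CUBIC))
im=np.load('pics/side0.npz')['im'][170:290,150:300]
cv2.imwrite('pics/sidez.png',cv2.resize(im[:,:,::-1],None,fx=5,fy=5,interpolation=cv2.INTER_CUBIC))
E
```

```text
(no output)
```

View pics/topz.png

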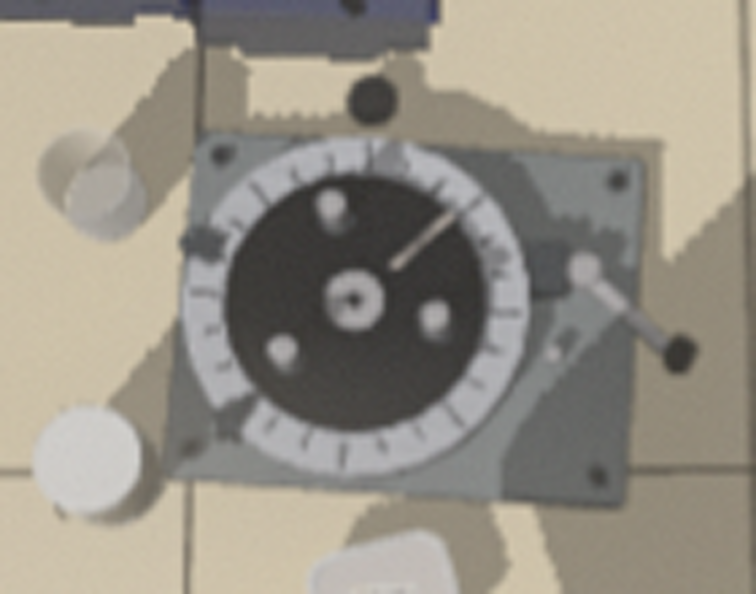

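View pics/sidez.png

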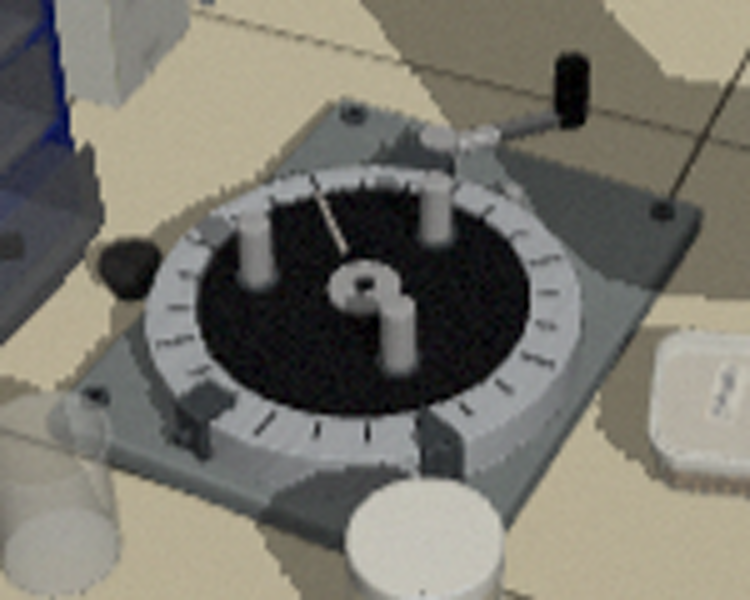

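The dark riders are at about (205,243) and (235,415) in the enlarged top view. Grey patches also sit on the ring at (385,155) and (498,245). I'll rectify both views on the ring plane to tell the shapes apart.

```bash
cat > rect.py <<'E'
from h import *
def rect(n,im,c,z,R=125,s=2.4):
    N=int(2*R*s)
    a=(np.arange(N)+.5)/s-R
    # image right = world -y, up = world +x
    X=c[0]-a[:,None]+0*a[None]; Y=c[1]-a[None]+0*a[:,None]
    uv=proj(n,np.c_[X.ravel(),Y.ravel(),np.full(N*N,z)]).astype(np.float32).reshape(N,N,2)
    return cv2.remap(im[:,:,::-1],uv[...,0],uv[...,1],cv2.INTER_CUBIC)
E
python3 - <<'E'
from rect import *
# dial: dark blob ellipse -> hub centre guess from topz
t=np.array([[150+355/5.4,125+299/5.4]]);print('top hub',onz('top',t,52))
sd=np.array([[150+365/5.0,170+285/5.0]]);print('side hub',onz('side',sd,52))
hub=onz('top',t,52)[0]
for n in('top','side'):
    im=np.load(f'pics/{n}0.npz')['im']
    # dial ellipse: dark
    g=im.max(2); m=(g<70).astype(np.uint8)
    p=proj(n,[[*hub[:2],48]])[0]
    k,l,st,ce=cv2.connectedComponentsWithStats(m)
    for i in range(1,k):
        if st[i,4]>400 and abs(ce[i]-p).max()<12:
            cn=max(cv2.findContours((l==i).astype(np.uint8),cv2.RETR_EXTERNAL,cv2.CHAIN_APPROX_NONE)[0],key=len)
            w=onz(n,cn[:,0],48)[:,:2]
            cc,r=cv2.minEnclosingCircle(w.astype(np.float32)); print(n,st[i],cc,r, np.median(np.hypot(*(w-cc).T)))
            e=cv2.fitEllipse(w.astype(np.float32));print(e)
    cv2.imwrite(f'pics/r{n}.png',rect(n,im,hub[:2],47))
E
```

```text
top hub [[562.5658297  -30.96008912  52.        ]]
side hub [[562.18365361 -27.08045197  52.        ]]
top [ 192  158   48   44 1186] (564.4276733398438, -29.60403823852539) 73.1290283203125 70.20370118279419
((570.3143920898438, -30.21605682373047), (118.97805786132812, 149.61373901367188), 152.68801879882812)
side [ 189  207   67   59 2107] (546.1355590820312, -11.47848892211914) 99.08429718017578 74.55242217669601
((554.5164794921875, -16.603910446166992), (141.21591186523438, 168.49085998535156), 42.390830993652344)
```

View pics/rtop.png

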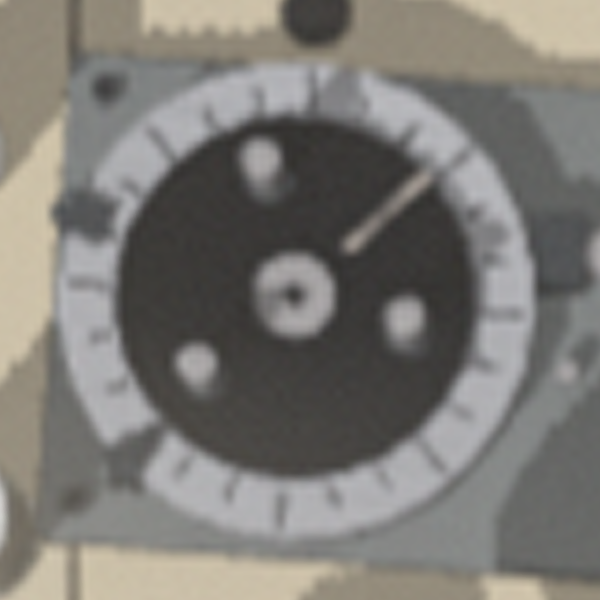

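View pics/rside.png

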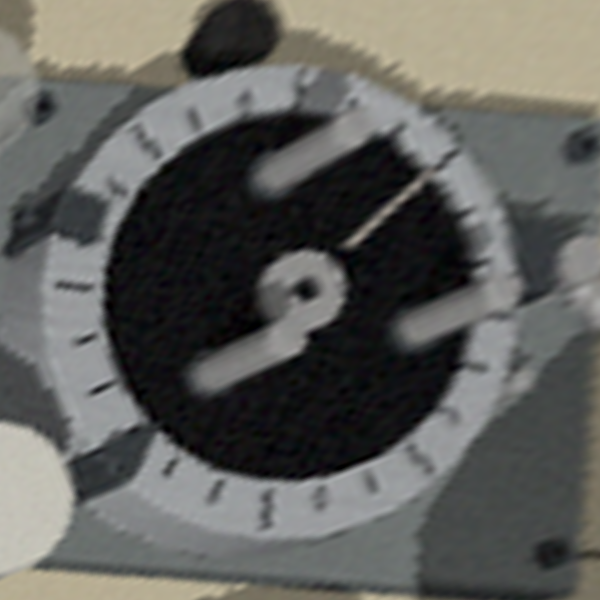

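```bash
cat > meas.py <<'E'
from rect import *
from scipy.optimize import least_squares
def polar(n,im,c,z,rs,th):
    R,T=np.meshgrid(rs,th)
    P=np.c_[(c[0]+R*np.cos(T)).ravel(),(c[1]+R*np.sin(T)).ravel(),np.full(R.size,z)]
    uv=proj(n,P).astype(np.float32).reshape(R.shape+(2,))
    return cv2.remap(im,uv[...,0],uv[...,1],cv2.INTER_LINEAR).astype(float)
def centre(n,im,c):
    c=np.array(c,float)
    th=np.radians(np.arange(0,360,2));rs=np.arange(66,86,.25)
    for _ in range(4):
        g=polar(n,im,c,48,rs,th).mean(2); g=cv2.GaussianBlur(g,(0,0),3)
        d=np.gradient(g,axis=1);k=d[:,12:-4].argmax(1)+12; r=rs[k]; ok=d[np.arange(len(k)),k]>1.0
        f=least_squares(lambda p:p[2]+p[0]*np.cos(th[ok])+p[1]*np.sin(th[ok])-r[ok],[0,0,76],loss='soft_l1')
        c+=f.x[:2]
    return c,f.x[2],ok.sum()
def index(n,im,c,guess=None):
    th=np.radians(np.arange(-180,180,.25)); rs=np.arange(33,72,.5)
    g=polar(n,im,c,48,rs,th).mean(2)
    out=[]
    sc=np.quantile(g,.15,axis=1)   # radial line bright all along
    s=cv2.GaussianBlur(np.c_[sc],(1,13),2).ravel()
    if guess is not None: s=np.where(np.abs((np.degrees(th)-guess+180)%360-180)<25,s,0)
    k=s.argmax(); w=np.maximum(s[k-16:k+17]-np.median(sc)-3,0) if 16<=k<len(s)-17 else None
    i=np.degrees((w*th[k-16:k+17]).sum()/w.sum()) if w is not None else np.degrees(th[k])
    # line fit: per radius peak
    pk=[]
    for j,r in enumerate(rs):
        q=(np.degrees(th)-i+180)%360-180; m=np.abs(q)<5
        ww=np.maximum(g[m,j]-np.quantile(g[m,j],.4),0)
        if ww.sum()>0: pk.append((r,(ww*q[m]).sum()/ww.sum()))
    pk=np.array(pk); return i,s[k],pk[:,1].mean(), [pk[a:a+26,1].mean() for a in(0,26,52)]
E
python3 - <<'E'
from meas import *
for n in('top','side'):
    im=np.load(f'pics/{n}0.npz')['im']
    c,r,k=centre(n,im,[562.5,-29]); print(n,c,r,k); print(index(n,im,c))
    th=np.radians(np.arange(90,180,.5))
    for lo,hi in((79,82),(82,85),(85,88),(88,92),(92,96),(96,99)):
        g=polar(n,im,c,47,np.arange(lo,hi,.5),th).mean((1,2))
        m=g<115; idx=np.where(m)[0]; 
        runs=np.split(idx,np.where(np.diff(idx)>1)[0]+1)
        print(lo,hi,[(90+x[0]/2,90+x[-1]/2) for x in runs if len(x)>4])
    R=rect(n,im,c,47.5,105,2.8);cv2.circle(R,(294,294),int(75*2.8),(0,0,255),1);cv2.imwrite(f'pics/r2{n}.png',R)
E
```

```text
top [563.5577295  -29.75855122] 75.46721885916344 180
(np.float64(-46.544992835938594), np.float64(107.17323147186897), np.float64(-0.033674572680555244), [np.float64(0.13169421480958168), np.float64(-0.014361816385810773), np.float64(-0.21835611646543668)])
79 82 [(np.float64(132.0), np.float64(135.0))]
82 85 [(np.float64(131.5), np.float64(136.0))]
85 88 [(np.float64(131.5), np.float64(136.5))]
88 92 [(np.float64(130.5), np.float64(136.5))]
92 96 [(np.float64(130.0), np.float64(137.0))]
96 99 [(np.float64(129.5), np.float64(137.5))]
side [563.47354715 -25.66303146] 77.01165098416719 178
(np.float64(-48.66465722144024), np.float64(102.08980909655457), np.float64(-0.06599540741541227), [np.float64(-0.23942553906765832), np.float64(0.05906190858512122), np.float64(-0.017622591763699715)])
79 82 [(np.float64(130.0), np.float64(136.5))]
82 85 [(np.float64(130.0), np.float64(137.0)), (np.float64(173.0), np.float64(175.0))]
85 88 [(np.float64(129.5), np.float64(137.5))]
88 92 [(np.float64(128.5), np.float64(138.5)), (np.float64(173.5), np.float64(175.5))]
92 96 [(np.float64(128.0), np.float64(139.0))]
96 99 [(np.float64(128.5), np.float64(139.5))]
```

View pics/r2top.png

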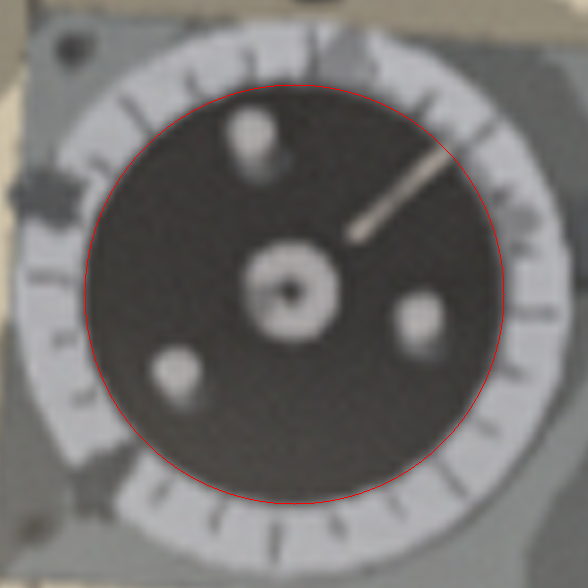

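View pics/r2side.png

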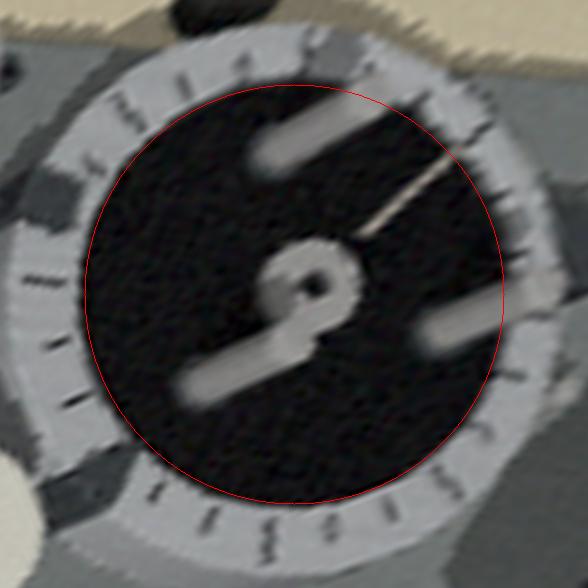

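Both views agree that the pointed rider is the lower-left one, with its tip towards (135,445). It sits almost opposite the index line, so the dial needs about 180° of turn. Next I'll measure the pegs, lever and surroundings.

```bash
python3 - <<'E'
from meas import *
im=np.load('pics/top0.npz')['im'];d=np.load('pics/top0.npz')['d']
tz=lambda u,v:[150+u/5.4,125+v/5.4]
pk=onz('top',[tz(331,203),tz(284,348),tz(436,316)],82)[:,:2]; print('pegs top',pk,pk.mean(0)) 
sz=lambda u,v:[150+u/5,170+v/5]
ps=onz('side',[sz(255,216),sz(399,300),sz(437,182)],82)[:,:2]; print('pegs side a b c',ps)
print('pivot',onz('top',[tz(584,268)],38),onz('side',[sz(440,136)],38))
print('knob',onz('top',[tz(681,351)],64),onz('side',[sz(573,60)],64))
print('tub corners',onz('top',[tz(430,532),tz(325,560),tz(455,590)],31))
print('pegs a: bearing', [np.degrees(np.arctan2(*(p-[563,-30])[::-1])) for p in pk],[np.hypot(*(p-[563,-30])) for p in pk])
# height map
p=optics.camera_params('top');T=np.array(p['world_from_camera']);o,r=ray('top',np.stack(np.meshgrid(np.arange(512),np.arange(384)),-1).reshape(-1,2))
P=(o+r*d.ravel()[:,None]); 
for x in range(620,860,30):
    print(x,[ (int(P[m,2].max()) if (m:=(abs(P[:,0]-x)<15)&(abs(P[:,1]-y)<20)).any() else -1) for y in range(200,-260,-40)])
E
```

```text
pegs top [[611.29726927 -19.41761721]
 [528.71696573   5.54211436]
 [546.41230319 -78.54973787]] [562.1421794  -30.80841357]
pegs side a b c [[612.52855007 -20.12462468]
 [529.56493252   6.51169629]
 [546.56573062 -74.09220392]]
pivot [[ 583.28249567 -161.99511807   38.        ]] [[ 582.02033697 -159.23937266   38.        ]]
knob [[ 529.38326111 -215.60036224   64.        ]] [[ 530.75093185 -213.48218834   64.        ]]
tub corners [[431.36114203 -73.20853901  31.        ]
 [415.68684466 -13.63154132  31.        ]
 [398.31577652 -87.47665157  31.        ]]
pegs a: bearing [np.float64(12.358734250505908), np.float64(133.9669601899451), np.float64(-108.86344986425519)] [np.float64(49.44302826750351), np.float64(49.38186237657503), np.float64(51.305250533786705)]
620 [4, 73, 70, 67, 49, 85, 82, 52, 44, 22, 23, 4]
650 [6, 72, 72, 69, 48, 47, 48, 46, 21, 23, 25, 6]
680 [6, 5, 7, 19, 21, 21, 24, 5, 4, 8, 4, 5]
710 [479, 479, 479, 478, 479, 479, 479, 479, 479, 478, 480, 479]
740 [480, 480, 480, 480, 480, 479, 480, 480, 480, 479, 480, 479]
770 [479, 478, 480, 480, 480, 480, 479, 479, 480, 481, 480, 480]
800 [480, 479, 479, 480, 480, 479, 479, 479, 479, 479, 479, 480]
830 [480, 479, 479, 479, 479, 479, 480, 480, 480, 479, 480, 479]
```

Emit:
{"name": "arm_command", "arguments": {"series": [{"travel": [0.026, 0.049, 0], "twist": [0, 0, -0.097], "gripper": 0.35}, {"travel": [0.026, 0.049, 0], "twist": [0, 0, -0.097], "gripper": 0.35}, {"travel": [0.026, 0.049, 0], "twist": [0, 0, -0.097], "gripper": 0.35}, {"travel": [0.026, 0.049, 0], "twist": [0, 0, -0.097], "gripper": 0.35}, {"travel": [0.026, 0.049, 0], "twist": [0, 0, -0.097], "gripper": 0.35}, {"travel": [0.026, 0.049, 0], "twist": [0, 0, -0.097], "gripper": 0.35}, {"travel": [0.026, 0.049, 0], "twist": [0, 0, -0.097], "gripper": 0.35}, {"travel": [0.026, 0.049, 0], "twist": [0, 0, -0.097], "gripper": 0.35}, {"travel": [0.026, 0.049, -0.02], "twist": [0, 0, -0.097], "gripper": 0.35}, {"travel": [0.026, 0.049, -0.02], "twist": [0, 0, -0.097], "gripper": 0.35}, {"travel": [0.026, 0.049, -0.02], "twist": [0, 0, -0.097], "gripper": 0.35}, {"travel": [0.026, 0.049, -0.02], "twist": [0, 0, -0.097], "gripper": 0.35}]}}

```text
clock: 1.6
eef_pos: [525.5, 2.2, 141.7]
eef_rot: [[0.683, -0.731, 0.0], [-0.731, -0.683, -0.0], [0.0, 0.0, -1.0]]
ft_force: [1.8, -1.0, 0.1]
gripper_width: 0.35
```

Emit:
{"name": "arm_command", "arguments": {"series": [{"travel": [0.003, 0.004, -0.02], "twist": [0, 0, 0], "gripper": 0.35}, {"travel": [0, 0, -0.025], "twist": [0, 0, 0], "gripper": 0.35}, {"travel": [0, 0, 0], "twist": [0, 0, 0], "gripper": 0.35}]}}

```text
clock: 1.98
eef_pos: [525.7, 5.0, 95.0]
eef_rot: [[0.685, -0.728, -0.006], [-0.728, -0.685, 0.001], [-0.004, 0.004, -1.0]]
ft_force: [0.0, 0.2, -0.4]
gripper_width: 0.352
```

```bash
python3 - <<'E'
from h import *
im,d=grab('side','side1')
cv2.imwrite('pics/side1z.png',cv2.resize(im[150:290,140:310,::-1],None,fx=4,fy=4,interpolation=cv2.INTER_CUBIC))
s=ctrl.observe();print(s['clock'],s['eef_pos'],s['q'],s['ft_force'])
E
```

```text
2.025 [526.9262718    4.62174043  96.60318291] [-1.40948771e-01  1.18671854e-01  1.89179762e+00 -4.88687031e-07
  1.13399538e+00  2.24595005e+00] [0.13036662 0.02763209 0.43706089]
```

View pics/side1z.png

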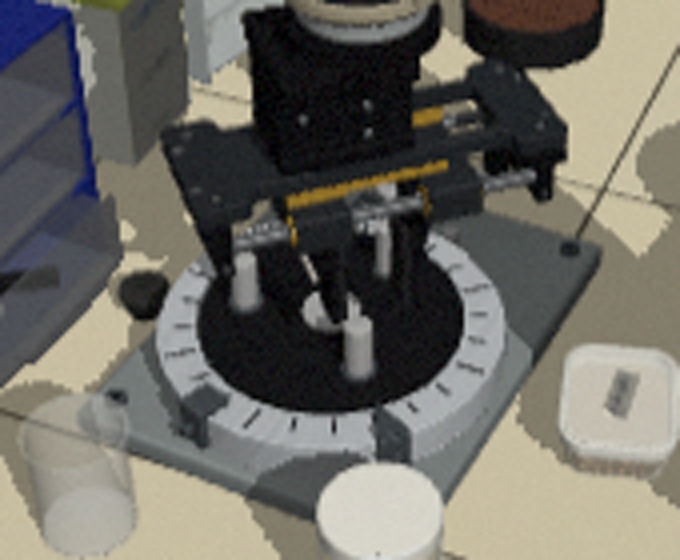

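```bash
python3 - <<'E'
from h import *
t=np.array([527,4.6,96.]);j=np.array([-.728,-.685,0])
print((proj('side',[t,t+23*j,t-23*j,[528.4,6.3,82],[528.4,6.3,96]])-[140,150])*4)
E
```

```text
[[364.57403114 299.36980781]
 [405.07917657 289.32652272]
 [323.42161534 309.57234139]
 [361.3442743  320.31268583]
 [360.86381134 300.65683548]]
```

The fingertips are at (335,315) and (408,305) and the peg top is at (358,325), which matches the projection, so the fingers straddle peg B. Going down.

Emit:
{"name": "arm_command", "arguments": {"series": [{"travel": [0.001, 0.002, -0.02], "twist": [0, 0, 0], "gripper": 0.35}, {"travel": [0, 0, -0.018], "twist": [0, 0, 0], "gripper": 0.35}, {"travel": [0, 0, 0], "twist": [0, 0, 0], "gripper": 0.35}]}}

```text
clock: 2.4
eef_pos: [527.8, 6.3, 58.5]
eef_rot: [[0.685, -0.729, -0.003], [-0.729, -0.685, 0.0], [-0.002, 0.002, -1.0]]
ft_force: [-0.0, 0.0, -0.3]
gripper_width: 0.353
```

```bash
python3 - <<'E'
import numpy as np
f=np.radians(134+10*np.arange(20)); p=np.c_[562.8+50*np.cos(f),-30+50*np.sin(f)]
print(np.round(np.diff(p,axis=0)/1000,4).tolist()); print(p[[0,17]])
E
```

```text
[[-0.0057, -0.0066], [-0.0045, -0.0075], [-0.0031, -0.0081], [-0.0017, -0.0086], [-0.0002, -0.0087], [0.0014, -0.0086], [0.0028, -0.0082], [0.0042, -0.0076], [0.0055, -0.0068], [0.0066, -0.0057], [0.0075, -0.0045], [0.0081, -0.0031], [0.0086, -0.0017], [0.0087, -0.0002], [0.0086, 0.0014], [0.0082, 0.0028], [0.0076, 0.0042], [0.0068, 0.0055], [0.0057, 0.0066]]
[[528.06708148   5.96699002]
 [590.75964517 -71.45187863]]
```

Emit:
{"name": "arm_command", "arguments": {"series": [{"travel": [-0.0057, -0.0066, 0], "twist": [0, 0, 0.1745], "gripper": 0.35}, {"travel": [-0.0045, -0.0075, 0], "twist": [0, 0, 0.1745], "gripper": 0.35}, {"travel": [-0.0031, -0.0081, 0], "twist": [0, 0, 0.1745], "gripper": 0.35}, {"travel": [-0.0017, -0.0086, 0], "twist": [0, 0, 0.1745], "gripper": 0.35}, {"travel": [-0.0002, -0.0087, 0], "twist": [0, 0, 0.1745], "gripper": 0.35}, {"travel": [0.0014, -0.0086, 0], "twist": [0, 0, 0.1745], "gripper": 0.35}, {"travel": [0, 0, 0], "twist": [0, 0, 0], "gripper": 0.35}]}}

```text
clock: 3.28
eef_pos: [515.8, -42.3, 60.5]
eef_rot: [[0.974, 0.226, 0.001], [0.226, -0.974, -0.0], [0.001, 0.001, -1.0]]
ft_force: [0.8, -0.8, -0.6]
gripper_width: 0.345
```

```bash
python3 - <<'E'
from h import *
im,d=grab('side','side2')
cv2.imwrite('pics/side2z.png',cv2.resize(im[150:290,140:310,::-1],None,fx=4,fy=4,interpolation=cv2.INTER_CUBIC))
s=ctrl.observe();print(s['clock'],s['eef_pos'],s['q'],s['ft_force'])
E
```

```text
3.325 [515.62979    -42.03083599  60.27628989] [-2.33746111e-01  1.46680878e-01  1.93906505e+00 -1.87596772e-04
  1.05491620e+00  1.11057360e+00] [-0.80451283  0.06658819 -0.13509946]
```

View pics/side2z.png

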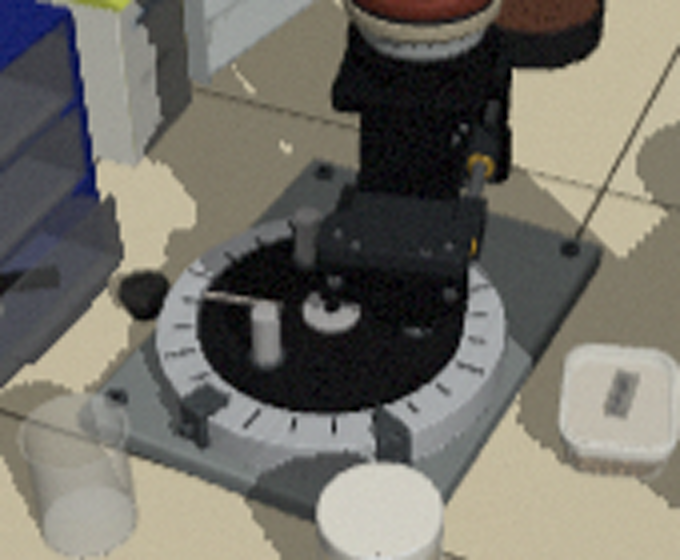

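The dial has turned about 55° and is following the finger, with the index now towards (205,295). Continuing.

Emit:
{"name": "arm_command", "arguments": {"series": [{"travel": [0.0028, -0.0082, 0], "twist": [0, 0, 0.1745], "gripper": 0.35}, {"travel": [0.0042, -0.0076, 0], "twist": [0, 0, 0.1745], "gripper": 0.35}, {"travel": [0.0055, -0.0068, 0], "twist": [0, 0, 0.1745], "gripper": 0.35}, {"travel": [0.0066, -0.0057, 0], "twist": [0, 0, 0.1745], "gripper": 0.35}, {"travel": [0.0075, -0.0045, 0], "twist": [0, 0, 0.1745], "gripper": 0.35}, {"travel": [0.0081, -0.0031, 0], "twist": [0, 0, 0.1745], "gripper": 0.35}, {"travel": [0.0086, -0.0017, 0], "twist": [0, 0, 0.1745], "gripper": 0.35}, {"travel": [0.0087, -0.0002, 0], "twist": [0, 0, 0.1745], "gripper": 0.35}, {"travel": [0.0086, 0.0014, 0], "twist": [0, 0, 0.1745], "gripper": 0.35}, {"travel": [0.0082, 0.0028, 0], "twist": [0, 0, 0.1745], "gripper": 0.35}, {"travel": [0, 0, 0], "twist": [0, 0, 0], "gripper": 0.35}]}}

```text
clock: 4.7
eef_pos: [584.1, -75.0, 59.5]
eef_rot: [[-0.39, 0.921, -0.0], [0.921, 0.39, -0.0], [-0.0, -0.0, -1.0]]
ft_force: [0.0, 0.3, 0.3]
gripper_width: 0.35
```

```bash
cat > look.py <<'E'
import sys
from meas import *
t=sys.argv[1]
C={'top':[563.2,-30.2],'side':[563,-26.8]}
for n in sys.argv[2:]:
    im,d=grab(n,n+t); c=C[n]
    R=rect(n,im,c,47.5,105,2.8);cv2.imwrite(f'pics/r{n}{t}.png',R)
    print(n,index(n,im,c,130))
s=ctrl.observe();print(s['clock'],np.round(s['eef_pos'],1),np.round(s['eef_rot'][:,1],3),np.round(s['q'],2),s['ft_force'])
E
python3 look.py 3 side top
```

```text
side (np.float64(105.76085549481463), np.float64(56.632122411109776), np.float64(-2.6654671022884373), [np.float64(-2.72625582149522), np.float64(-2.7074058969040875), np.float64(-2.562739588466005)])
top (np.float64(110.3230850306519), np.float64(65.82605535276882), np.float64(-0.9274805473965468), [np.float64(1.8038444218844232), np.float64(-2.1636764089395517), np.float64(-2.4226096551345124)])
4.8 [584.  -75.1  59.6] [0.921 0.389 0.   ] [-0.26  0.3   1.75 -0.    1.09 -0.66] [0.69328955 0.32517719 0.40697995]
```

View pics/rside3.png

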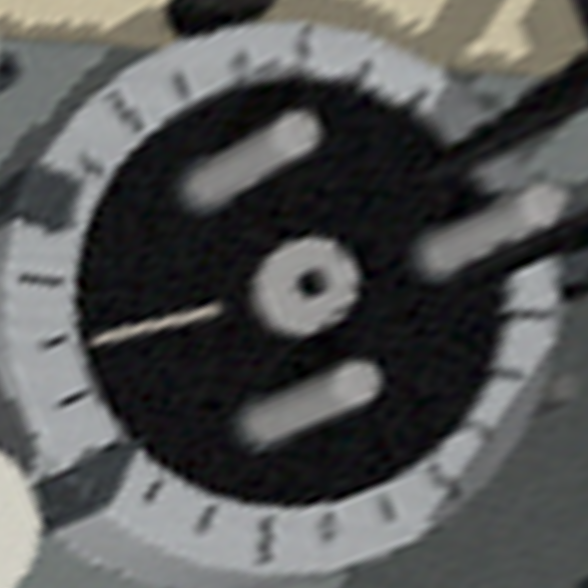

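View pics/rtop3.png

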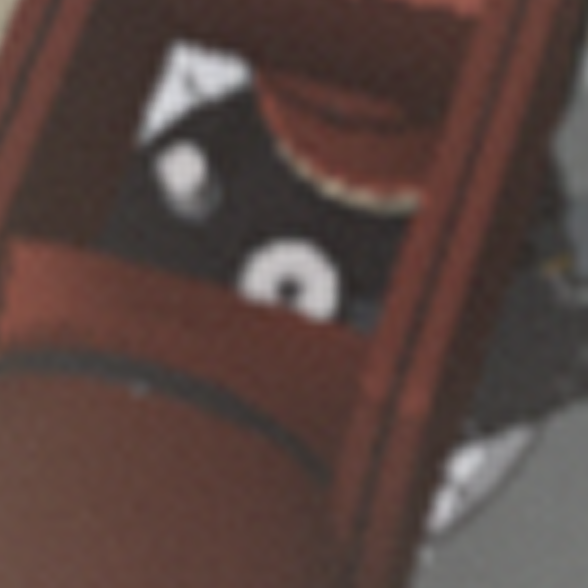

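Top is blocked by the arm. In the side view the index runs from (215,310) to (95,343), bearing about 105°, and the target is about 133.6°. I'll push on by roughly 24°.

Emit:
{"name": "arm_command", "arguments": {"series": [{"travel": [0.0076, 0.0042, 0], "twist": [0, 0, 0.1745], "gripper": 0.35}, {"travel": [0.0068, 0.0055, 0], "twist": [0, 0, 0.1745], "gripper": 0.35}, {"travel": [0.0024, 0.0025, 0], "twist": [0, 0, 0.07], "gripper": 0.35}, {"travel": [0, 0, 0], "twist": [0, 0, 0], "gripper": 0.35}, {"travel": [0, 0, 0], "twist": [0, 0, 0], "gripper": 0.35}]}}

```text
clock: 5.42
eef_pos: [600.8, -63.5, 59.7]
eef_rot: [[-0.732, 0.682, 0.0], [0.682, 0.732, -0.0], [-0.001, -0.0, -1.0]]
ft_force: [-0.3, -1.6, 1.1]
gripper_width: 0.35
```

```bash
python3 look.py 4 side
```

```text
side (np.float64(125.81393870974794), np.float64(122.90478615785487), np.float64(-0.054427729476334785), [np.float64(-0.09645025466552815), np.float64(-0.04142482377241504), np.float64(-0.025408109991061134)])
5.475 [600.8 -63.5  59.7] [ 0.681  0.732 -0.   ] [-0.24  0.34  1.71 -0.    1.09 -1.06] [-0.31852544 -1.74131782  0.24544295]
```

View pics/rside4.png

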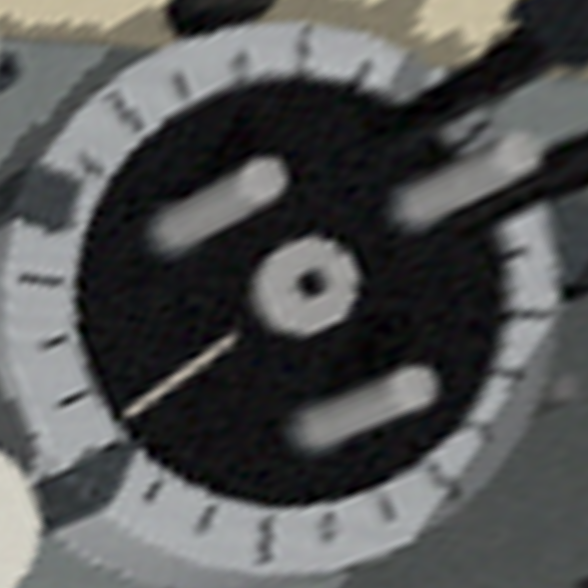

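Emit:
{"name": "arm_command", "arguments": {"series": [{"travel": [0.0034, 0.0039, 0], "twist": [0, 0, 0.1], "gripper": 0.35}, {"travel": [0, 0, 0], "twist": [0, 0, 0], "gripper": 0.35}, {"travel": [0, 0, 0], "twist": [0, 0, 0], "gripper": 0.35}]}}

```text
clock: 5.85
eef_pos: [604.2, -59.3, 59.6]
eef_rot: [[-0.796, 0.605, 0.0], [0.605, 0.796, 0.0], [-0.0, 0.0, -1.0]]
ft_force: [-0.2, -2.6, 0.2]
gripper_width: 0.349
```

```bash
python3 look.py 5 side; python3 - <<'E'
from meas import *
im=np.load('pics/side5.npz')['im'];c=[563,-26.8]
p=proj('side',[[563+75*np.cos(2.33),-26.8+75*np.sin(2.33),48]])[0].astype(int);print(p)
cv2.imwrite('pics/tip5.png',cv2.resize(im[p[1]-22:p[1]+22,p[0]-29:p[0]+29,::-1],None,fx=13,fy=13,interpolation=cv2.INTER_CUBIC))
th=np.radians(np.arange(120,150,.5))
for z in(47,):
  for r in (76,78,80,82,84,86,88,90,94,98):
    g=polar('side',im,c,z,np.array([r-.5,r,r+.5]),th).mean((1,2)); m=np.where(g<115)[0]; print(r,120+m[0]/2,120+m[-1]/2,len(m)) if len(m) else 0
E
```

```text
side (np.float64(131.81210772412192), np.float64(123.06071272933733), np.float64(0.13740331391467459), [np.float64(0.10186840191263756), np.float64(0.3314895079783578), np.float64(-0.02114796814697166)])
5.9 [604.2 -59.3  59.6] [0.604 0.797 0.   ] [-0.23  0.34  1.7   0.    1.1  -1.15] [-1.11680053 -1.56367697 -0.55330444]
[233 250]
76 120.0 149.5 60
78 120.0 147.5 46
80 129.5 135.5 13
82 129.5 135.5 13
84 129.5 145.0 17
86 129.0 145.0 19
88 129.0 145.0 20
90 128.5 137.5 19
94 127.5 138.0 22
98 128.0 138.5 22
```

View pics/tip5.png

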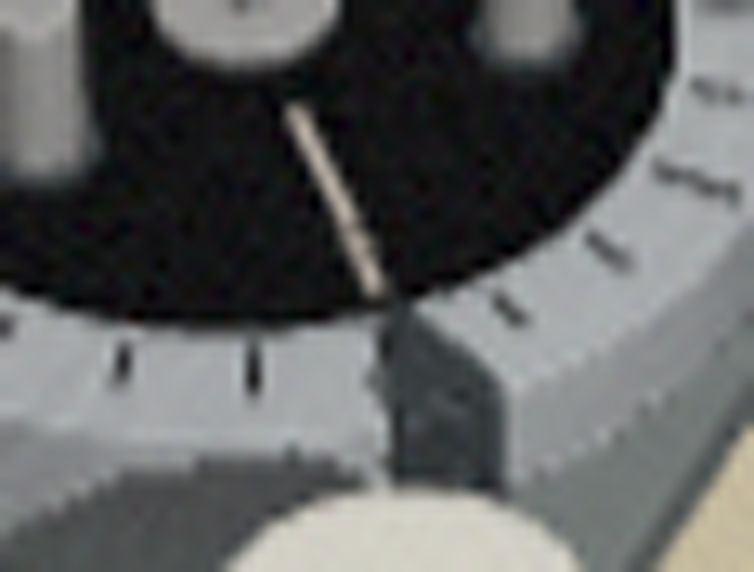

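```bash
python3 - <<'E'
from meas import *
for b in (131,132,133,134,135):
    q=proj('side',[[563+r*np.cos(np.radians(b)),-26.8+r*np.sin(np.radians(b)),48] for r in(73,75,77)]); print(b,((q-[204,228]+.5)*13-.5).round().tolist())
E
```

```text
131 [[371.0, 290.0], [375.0, 298.0], [378.0, 306.0]]
132 [[379.0, 288.0], [382.0, 296.0], [386.0, 304.0]]
133 [[386.0, 286.0], [390.0, 294.0], [394.0, 302.0]]
134 [[393.0, 284.0], [397.0, 292.0], [402.0, 300.0]]
135 [[400.0, 282.0], [405.0, 290.0], [409.0, 298.0]]
```

The index end is at (378,292), about 131.9°, and the tip at (398,300), about 133.4°. One small nudge of about 1.5°.

Emit:
{"name": "arm_command", "arguments": {"series": [{"travel": [0.0008, 0.0011, 0], "twist": [0, 0, 0.026], "gripper": 0.35}, {"travel": [0, 0, 0], "twist": [0, 0, 0], "gripper": 0.35}, {"travel": [0, 0, 0], "twist": [0, 0, 0], "gripper": 0.35}]}}

```text
clock: 6.28
eef_pos: [605.0, -58.2, 59.6]
eef_rot: [[-0.813, 0.582, 0.0], [0.582, 0.813, -0.0], [-0.0, -0.0, -1.0]]
ft_force: [-0.2, -2.1, 0.8]
gripper_width: 0.347
```

```bash
python3 look.py 6 side; python3 - <<'E'
from meas import *
im=np.load('pics/side6.npz')['im']
cv2.imwrite('pics/tip6.png',cv2.resize(im[228:272,204:262,::-1],None,fx=13,fy=13,interpolation=cv2.INTER_CUBIC))
E
```

```text
side (np.float64(133.38985246526767), np.float64(132.11183676226585), np.float64(0.01061464335169716), [np.float64(0.08835605278131466), np.float64(-0.016745409694257748), np.float64(-0.039766713031965426)])
6.325 [605.  -58.2  59.6] [ 0.582  0.813 -0.   ] [-0.23  0.34  1.7  -0.    1.1  -1.18] [-0.6537468  -2.48450544  1.15989988]
```

View pics/tip6.png

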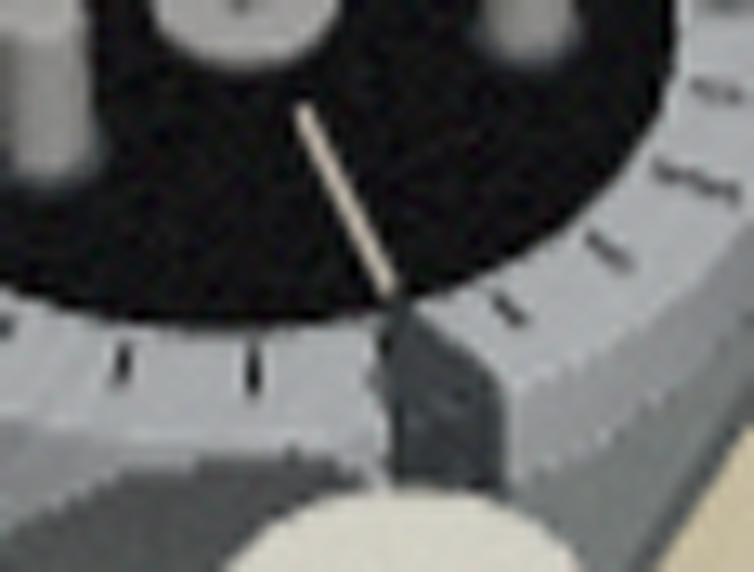

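The index end at (392,290) now meets the tip at (400,300). I'll back the finger off, lift clear, head for the lever and check from above.

Emit:
{"name": "arm_command", "arguments": {"series": [{"travel": [-0.0026, -0.0036, 0], "twist": [0, 0, 0], "gripper": 0.35}, {"travel": [0, 0, 0.02], "twist": [0, 0, 0], "gripper": 0.35}, {"travel": [0, 0, 0.03], "twist": [0, 0, 0], "gripper": 0.35}, {"travel": [0, 0, 0.02], "twist": [0, 0, 0], "gripper": 0.2}, {"travel": [-0.017, -0.058, 0], "twist": [0, 0, -0.05], "gripper": 0}, {"travel": [-0.017, -0.058, 0], "twist": [0, 0, -0.05], "gripper": 0}, {"travel": [-0.017, -0.058, 0], "twist": [0, 0, -0.05], "gripper": 0}, {"travel": [0, 0, 0], "twist": [0, 0, 0], "gripper": 0}, {"travel": [0, 0, 0], "twist": [0, 0, 0], "gripper": 0}]}}

```text
clock: 7.45
eef_pos: [551.5, -235.6, 130.1]
eef_rot: [[-0.717, 0.697, 0.001], [0.697, 0.717, 0.0], [-0.0, 0.001, -1.0]]
ft_force: [0.2, 0.1, -1.2]
gripper_width: 0.006
```

```bash
python3 look.py 7 top side
```

```text
top (np.float64(131.63503035748437), np.float64(131.9291622022958), np.float64(0.048378926532627535), [np.float64(-0.44582190250936227), np.float64(0.22390772288656174), np.float64(0.3670509592206831)])
side (np.float64(133.3502887575558), np.float64(122.44083776320961), np.float64(0.05208259824041638), [np.float64(0.1319845992624099), np.float64(0.03615408167956918), np.float64(-0.01189088622072999)])
7.55 [ 551.8 -234.4  129.8] [0.696 0.718 0.   ] [-0.53  0.24  1.68  0.    1.22 -1.34] [-0.5318377   1.24858142  0.54765505]
```

View pics/rtop7.png

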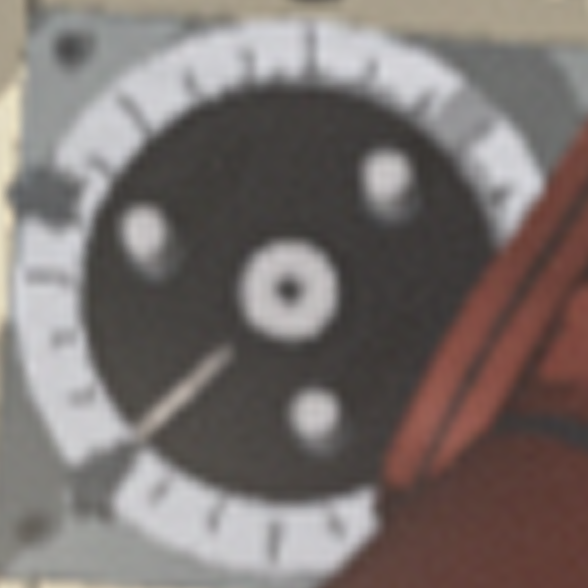

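View pics/side7.png

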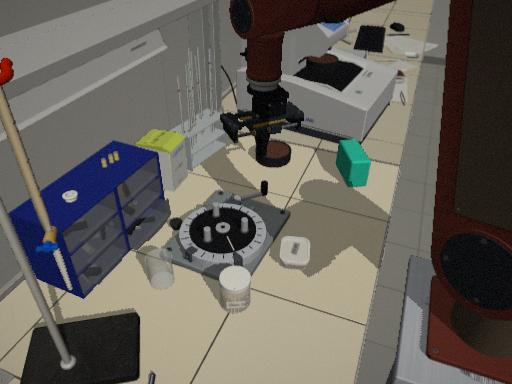

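The index points at the pointed rider in both views. In the rectified top view its end is at (137,437). I'll measure the alignment from above.

```bash
python3 - <<'E'
from meas import *
im=np.load('pics/top7.npz')['im'];
for c in([563.2,-30.2],[563.6,-29.8],[562.6,-30.8]):
  print(c,index('top',im,c,130)[0])
  th=np.radians(np.arange(122,146,.25)); rs=np.arange(80,99,1.)
  g=polar('top',im,c,47,rs,th).mean(2)
  w=np.clip(150-cv2.GaussianBlur(g,(0,0),1.5),0,60); m=np.abs(np.degrees(th)-133)<7.5
  print([round(float((w[m,j]*np.degrees(th[m])).sum()/w[m,j].sum()),1) for j in range(0,19,2)])
p=proj('top',[[563+75*np.cos(2.33),-30+75*np.sin(2.33),48]])[0].astype(int);print(p)
cv2.imwrite('pics/tip7.png',cv2.resize(im[p[1]-18:p[1]+18,p[0]-22:p[0]+22,::-1],None,fx=16,fy=16,interpolation=cv2.INTER_CUBIC))
c,r,k=centre('top',im,[563,-30]);print(c,r)
E
```

```text
[563.2, -30.2] 131.63503035748437
[133.3, 133.3, 133.4, 133.5, 133.4, 133.3, 133.2, 133.2, 133.3, 133.3]
[563.6, -29.8] 132.16214127823636
[133.7, 133.7, 133.8, 133.9, 133.8, 133.7, 133.6, 133.6, 133.6, 133.7]
[562.6, -30.8] 130.68817306701175
[132.7, 132.7, 132.8, 132.9, 132.9, 132.8, 132.7, 132.7, 132.8, 132.9]
[197 197]
[563.59928573 -29.14603295] 75.0566693500023
```

View pics/tip7.png

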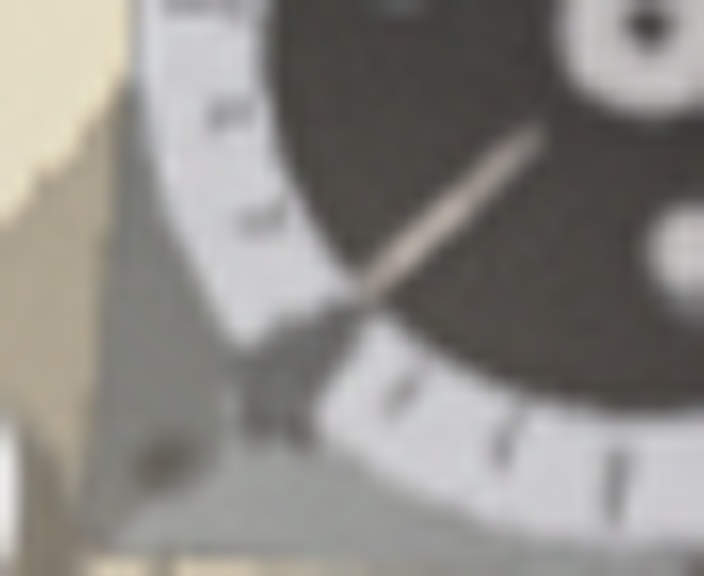

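Side view puts the index about 0.3° short of the tip, and the top view about 0.7–1.5° short at its 3 mm pixels. Both point the same way, so I'll go back for a small extra nudge before moving to the lever.

Emit:
{"name": "arm_command", "arguments": {"series": [{"travel": [0.017, 0.058, 0], "twist": [0, 0, 0.05], "gripper": 0.2}, {"travel": [0.017, 0.058, 0], "twist": [0, 0, 0.05], "gripper": 0.35}, {"travel": [0.017, 0.058, 0], "twist": [0, 0, 0.05], "gripper": 0.35}, {"travel": [0, 0, 0], "twist": [0, 0, 0], "gripper": 0.35}, {"travel": [0, 0, 0], "twist": [0, 0, 0], "gripper": 0.35}, {"travel": [0, 0, -0.03], "twist": [0, 0, 0], "gripper": 0.35}, {"travel": [0, 0, -0.04], "twist": [0, 0, 0], "gripper": 0.35}, {"travel": [0, 0, 0], "twist": [0, 0, 0], "gripper": 0.35}, {"travel": [0, 0, 0], "twist": [0, 0, 0], "gripper": 0.35}]}}

```text
clock: 8.68
eef_pos: [603.0, -62.6, 60.8]
eef_rot: [[-0.813, 0.583, 0.001], [0.583, 0.813, -0.0], [-0.001, 0.0, -1.0]]
ft_force: [0.3, -0.1, 0.6]
gripper_width: 0.35
```

```bash
python3 look.py 8 side
```

```text
side (np.float64(133.32059076811478), np.float64(131.67293090908237), np.float64(0.06950231411274226), [np.float64(0.16079681977430493), np.float64(0.054008292427726194), np.float64(-0.006298169863804311)])
8.725 [603.7 -62.6  61.5] [0.582 0.813 0.001] [-0.23  0.34  1.7  -0.    1.1  -1.18] [1.06841766 0.12492056 1.81621216]
```

Emit:
{"name": "arm_command", "arguments": {"series": [{"travel": [0.0026, 0.0036, 0], "twist": [0, 0, 0], "gripper": 0.35}, {"travel": [0.0003, 0.0005, 0], "twist": [0, 0, 0.01], "gripper": 0.35}, {"travel": [0, 0, 0], "twist": [0, 0, 0], "gripper": 0.35}, {"travel": [0, 0, 0], "twist": [0, 0, 0], "gripper": 0.35}]}}

```text
clock: 9.22
eef_pos: [605.4, -57.5, 59.7]
eef_rot: [[-0.819, 0.573, 0.0], [0.573, 0.819, 0.0], [-0.0, 0.0, -1.0]]
ft_force: [-0.4, -1.4, 0.0]
gripper_width: 0.348
```

```bash
python3 look.py 9 side; python3 - <<'E'
from meas import *
im=np.load('pics/side9.npz')['im']
cv2.imwrite('pics/tip9.png',cv2.resize(im[228:272,204:262,::-1],None,fx=13,fy=13,interpolation=cv2.INTER_CUBIC))
E
```

```text
side (np.float64(134.2917724644428), np.float64(129.0207107627354), np.float64(0.25185794523325056), [np.float64(0.5886577700658029), np.float64(0.2139186948378877), np.float64(-0.04700262920393898)])
9.275 [605.3 -57.4  59.5] [0.573 0.819 0.   ] [-0.22  0.35  1.7   0.    1.1  -1.18] [ 0.08228363 -1.30546589  0.14561573]
```

View pics/tip9.png

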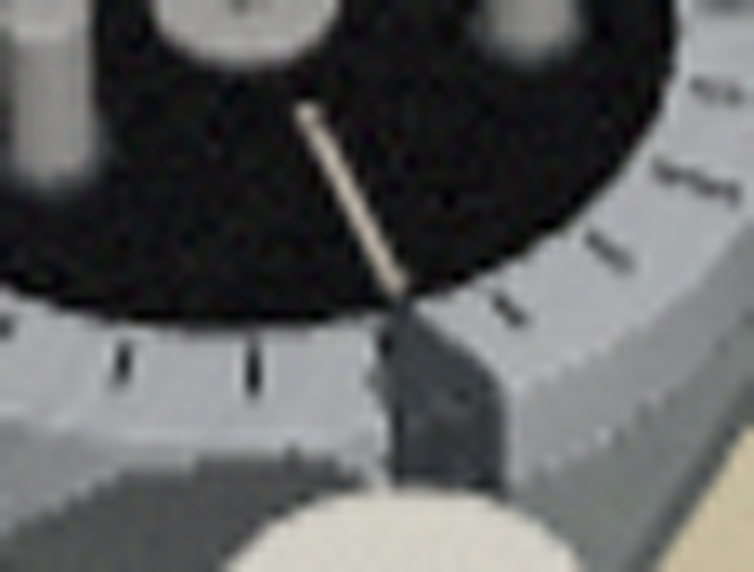

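The index end at (400,287) now sits right at the tip (400,300). I'll retreat to the lever.

Emit:
{"name": "arm_command", "arguments": {"series": [{"travel": [-0.0028, -0.004, 0], "twist": [0, 0, 0], "gripper": 0.35}, {"travel": [0, 0, 0.02], "twist": [0, 0, 0], "gripper": 0.35}, {"travel": [0, 0, 0.03], "twist": [0, 0, 0], "gripper": 0.35}, {"travel": [0, 0, 0.02], "twist": [0, 0, 0], "gripper": 0.2}, {"travel": [-0.017, -0.058, 0], "twist": [0, 0, -0.05], "gripper": 0}, {"travel": [-0.017, -0.058, 0], "twist": [0, 0, -0.06], "gripper": 0}, {"travel": [-0.017, -0.058, 0], "twist": [0, 0, -0.06], "gripper": 0}, {"travel": [0, 0, 0], "twist": [0, 0, 0], "gripper": 0}, {"travel": [0, 0, -0.03], "twist": [0, 0, 0], "gripper": 0}, {"travel": [0, 0, 0], "twist": [0, 0, 0], "gripper": 0}]}}

```text
clock: 10.52
eef_pos: [550.0, -233.9, 97.6]
eef_rot: [[-0.711, 0.703, -0.004], [0.703, 0.711, 0.003], [0.005, -0.001, -1.0]]
ft_force: [-0.4, 0.5, -0.4]
gripper_width: 0.01
```

```bash
python3 look.py 10 top side;  python3 - <<'E'
from meas import *
im=np.load('pics/side10.npz')['im']
cv2.imwrite('pics/side10z.png',cv2.resize(im[100:270,160:340,::-1],None,fx=3.5,fy=3.5,interpolation=cv2.INTER_CUBIC))
im=np.load('pics/top10.npz')['im']
p=np.array([197,197])
cv2.imwrite('pics/tip10.png',cv2.resize(im[p[1]-18:p[1]+18,p[0]-22:p[0]+22,::-1],None,fx=16,fy=16,interpolation=cv2.INTER_CUBIC))
E
```

```text
top (np.float64(133.19428493031722), np.float64(121.35465708510463), np.float64(-0.3217601825563001), [np.float64(-0.7107898238046697), np.float64(-0.19384606270806748), np.float64(-0.06064466115616304)])
side (np.float64(134.3082991443798), np.float64(119.60464830623607), np.float64(0.23228884505131964), [np.float64(0.5541555401349446), np.float64(0.19750938139043647), np.float64(-0.05479838637142236)])
10.625 [ 551.8 -234.7  100.1] [0.703 0.711 0.   ] [-0.53  0.28  1.7   0.    1.17 -1.33] [-0.40630264 -0.27942733  1.48204757]
```

View pics/side10z.png

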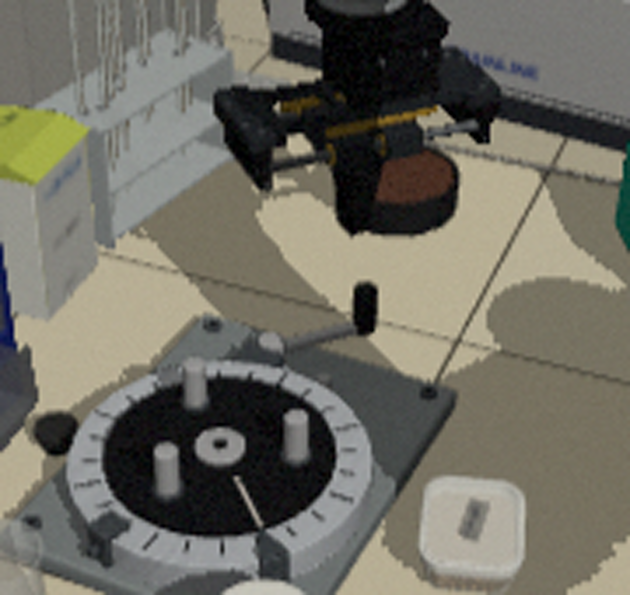

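View pics/tip10.png

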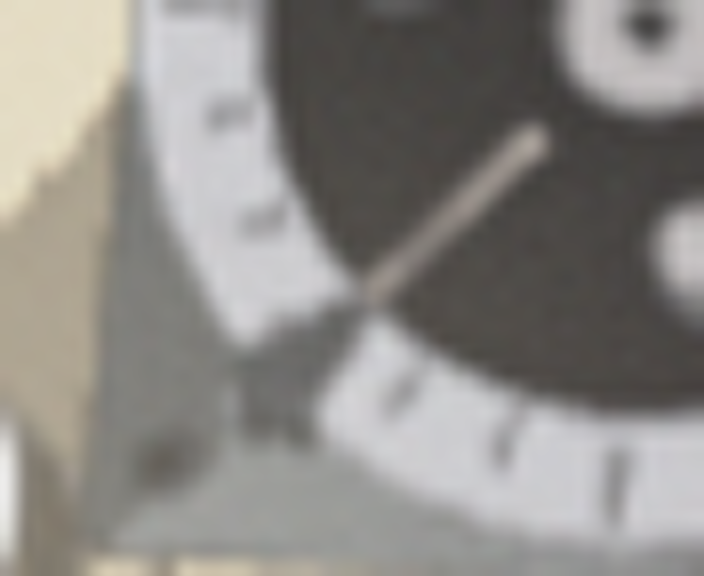

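The index is centred on the tip from above too, at (368,295). The knob is at (365,305) in the side picture, with the shut fingers above and outside it. Descending outside the knob.

Emit:
{"name": "arm_command", "arguments": {"series": [{"travel": [0, 0, -0.03], "twist": [0, 0, 0], "gripper": 0}, {"travel": [0, 0, -0.035], "twist": [0, 0, 0], "gripper": 0}, {"travel": [0, 0, 0], "twist": [0, 0, 0], "gripper": 0}]}}

```text
clock: 11.0
eef_pos: [550.1, -233.9, 33.0]
eef_rot: [[-0.711, 0.703, -0.004], [0.703, 0.711, 0.002], [0.004, -0.001, -1.0]]
ft_force: [0.3, 0.1, -0.5]
gripper_width: 0.007
```

```bash
python3 look.py 11 side;  python3 - <<'E'
from meas import *
im=np.load('pics/side11.npz')['im']
cv2.imwrite('pics/side11z.png',cv2.resize(im[130:270,160:340,::-1],None,fx=4,fy=4,interpolation=cv2.INTER_CUBIC))
f=np.radians(-112.6-8*np.arange(9)); r=np.r_[80.3,79,78,77.2,77.2,77.2,77.2,77.2,77.2]
print(np.round(np.diff(np.c_[r*np.cos(f),r*np.sin(f)],axis=0)/1000,4).tolist())
E
```

```text
side (np.float64(134.2809662108549), np.float64(121.45881949749892), np.float64(0.25942951898543437), [np.float64(0.5721869718068576), np.float64(0.233631588031681), np.float64(-0.02753000288223561)])
11.05 [ 551.5 -234.8   34.8] [ 0.703  0.711 -0.   ] [-0.53  0.36  1.73  0.    1.05 -1.33] [ 0.16075067 -0.0490282   0.66014725]
[[-0.0094, 0.0061], [-0.0084, 0.007], [-0.0074, 0.0079], [-0.0068, 0.0083], [-0.0056, 0.0092], [-0.0043, 0.0099], [-0.0029, 0.0104], [-0.0014, 0.0107]]
```

View pics/side11z.png

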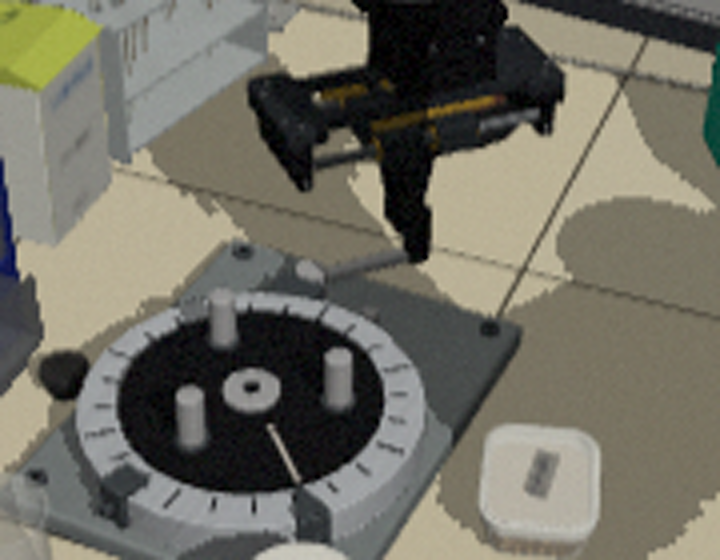

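The fingertip is just behind the knob at about (415,240). Sweeping the lever in.

Emit:
{"name": "arm_command", "arguments": {"series": [{"travel": [-0.0094, 0.0061, 0], "twist": [0, 0, -0.14], "gripper": 0}, {"travel": [-0.0084, 0.007, 0], "twist": [0, 0, -0.14], "gripper": 0}, {"travel": [-0.0074, 0.0079, 0], "twist": [0, 0, -0.14], "gripper": 0}, {"travel": [-0.0068, 0.0083, 0], "twist": [0, 0, -0.14], "gripper": 0}, {"travel": [-0.0056, 0.0092, 0], "twist": [0, 0, -0.14], "gripper": 0}, {"travel": [-0.0043, 0.0099, 0], "twist": [0, 0, -0.14], "gripper": 0}, {"travel": [0, 0, 0], "twist": [0, 0, 0], "gripper": 0}]}}

```text
clock: 11.92
eef_pos: [511.0, -187.5, 37.0]
eef_rot: [[0.048, 0.999, 0.003], [0.999, -0.048, -0.002], [-0.002, 0.003, -1.0]]
ft_force: [-0.2, 0.1, 0.2]
gripper_width: 0.009
```

```bash
python3 look.py 12 side;  python3 - <<'E'
from meas import *
im=np.load('pics/side12.npz')['im']
cv2.imwrite('pics/side12z.png',cv2.resize(im[130:270,160:340,::-1],None,fx=4,fy=4,interpolation=cv2.INTER_CUBIC))
E
```

```text
side (np.float64(134.2805182978189), np.float64(123.50490852208117), np.float64(0.2738015404946701), [np.float64(0.6328158410785556), np.float64(0.2361698895936237), np.float64(-0.04758110918816895)])
11.975 [ 511.2 -187.7   36.7] [ 0.999 -0.047  0.003] [-0.5   0.24  1.88  0.    1.02 -0.45] [-1.08054192 -0.2681445   0.25218855]
```

View pics/side12z.png

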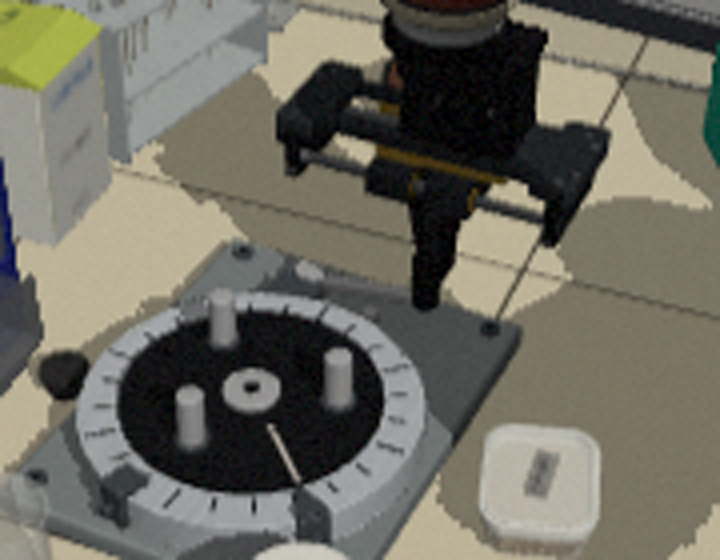

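The lever is following, with the knob now at about (425,285) and some travel left. Finishing towards +y in small steps while watching the force.

Emit:
{"name": "arm_command", "arguments": {"series": [{"travel": [-0.003, 0.008, 0], "twist": [0, 0, -0.04], "gripper": 0}, {"travel": [-0.001, 0.005, 0], "twist": [0, 0, 0], "gripper": 0}, {"travel": [0, 0.002, 0], "twist": [0, 0, 0], "gripper": 0}, {"travel": [0, 0, 0], "twist": [0, 0, 0], "gripper": 0}]}}

```text
clock: 12.48
eef_pos: [506.1, -172.4, 34.9]
eef_rot: [[0.089, 0.996, 0.001], [0.996, -0.089, -0.0], [-0.0, 0.001, -1.0]]
ft_force: [0.7, -1.5, 0.3]
gripper_width: 0.008
```

Emit:
{"name": "arm_command", "arguments": {"series": [{"travel": [0, 0.002, 0], "twist": [0, 0, 0], "gripper": 0}, {"travel": [0, 0, 0], "twist": [0, 0, 0], "gripper": 0}]}}

```text
clock: 12.72
eef_pos: [506.1, -171.7, 34.9]
eef_rot: [[0.089, 0.996, 0.001], [0.996, -0.089, -0.003], [-0.002, 0.001, -1.0]]
ft_force: [0.6, -6.0, 0.6]
gripper_width: 0.004
```

Emit:
{"name": "arm_command", "arguments": {"series": [{"travel": [0, 0.002, 0], "twist": [0, 0, 0], "gripper": 0}, {"travel": [0, 0, 0], "twist": [0, 0, 0], "gripper": 0}, {"travel": [0, 0, 0], "twist": [0, 0, 0], "gripper": 0}]}}

```text
clock: 13.1
eef_pos: [506.1, -171.4, 35.1]
eef_rot: [[0.089, 0.996, 0.001], [0.996, -0.089, -0.005], [-0.005, 0.002, -1.0]]
ft_force: [0.5, -12.0, -1.6]
gripper_width: 0.006
```

The force rose from 6 to 12 N with no motion, so the lever is on its stop. Backing off, lifting and clearing the view.

Emit:
{"name": "arm_command", "arguments": {"series": [{"travel": [0, -0.01, 0], "twist": [0, 0, 0], "gripper": 0}, {"travel": [0, -0.02, 0], "twist": [0, 0, 0], "gripper": 0}, {"travel": [0, -0.02, 0.04], "twist": [0, 0, 0], "gripper": 0}, {"travel": [-0.02, -0.04, 0.04], "twist": [0, 0, 0], "gripper": 0}, {"travel": [-0.03, -0.05, 0.02], "twist": [0, 0, 0], "gripper": 0}, {"travel": [-0.03, -0.05, 0], "twist": [0, 0, 0], "gripper": 0}, {"travel": [-0.03, -0.05, 0], "twist": [0, 0, 0], "gripper": 0}, {"travel": [-0.03, -0.05, 0], "twist": [0, 0, 0], "gripper": 0}, {"travel": [0, 0, 0], "twist": [0, 0, 0], "gripper": 0}]}}

```text
clock: 14.22
eef_pos: [362.7, -462.0, 134.4]
eef_rot: [[0.095, 0.995, -0.0], [0.995, -0.095, -0.001], [-0.001, -0.0, -1.0]]
ft_force: [0.1, 1.5, -0.2]
gripper_width: 0.004
```

```bash
python3 look.py 13 top side;  python3 - <<'E'
from meas import *
im=np.load('pics/side13.npz')['im']
cv2.imwrite('pics/side13z.png',cv2.resize(im[170:310,140:320,::-1],None,fx=4,fy=4,interpolation=cv2.INTER_CUBIC))
im=np.load('pics/top13.npz')['im']
cv2.imwrite('pics/top13z.png',cv2.resize(im[125:260,150:290,::-1],None,fx=4.4,fy=4.4,interpolation=cv2.INTER_CUBIC))
E
```

```text
top (np.float64(133.06576881151628), np.float64(119.38360559382443), np.float64(-0.17627327321854513), [np.float64(-0.5559499455049054), np.float64(-0.09087071617337678), np.float64(0.1180008420226468)])
side (np.float64(134.2623626563884), np.float64(123.86676272663021), np.float64(0.28022993740424385), [np.float64(0.6321322418981723), np.float64(0.2355232943643004), np.float64(-0.026965724049741194)])
14.325 [ 364.8 -458.5  134. ] [ 0.996 -0.092 -0.   ] [-1.03  0.21  1.71  0.    1.22 -0.94] [-0.08511115  0.91416744 -0.69786795]
```

View pics/side13z.png

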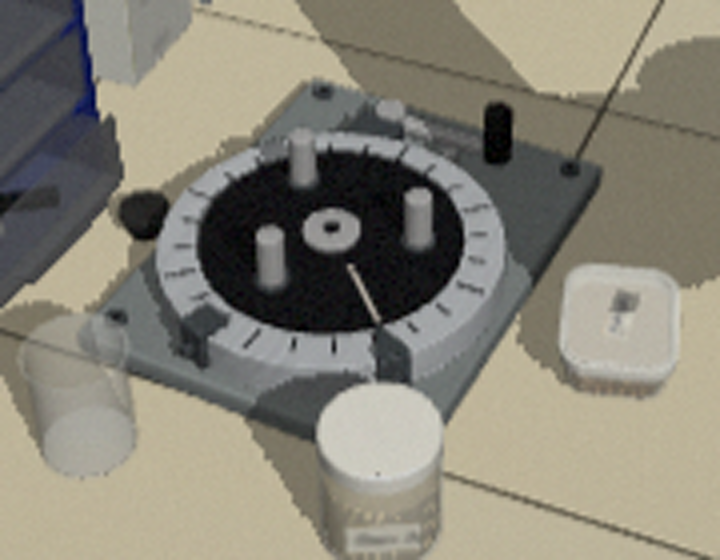

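View pics/top13z.png

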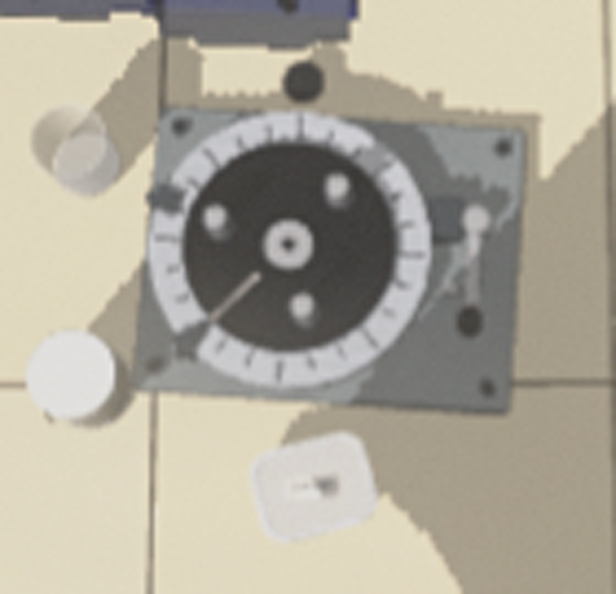

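The dial is still on the mark: the index meets the tip near (380,325) in the side view and (205,322) in the top view. The lever lies parallel to the plate edge, pivot (476,217) to knob (469,322), and the loose things haven't moved. Handing in.

```bash
python3 - <<'E'
from meas import *
tz=lambda u,v:[150+u/4.4,125+v/4.4]
a=onz('top',[tz(476,217)],38)[0];b=onz('top',[tz(469,322)],64)[0];d=b-a;print(np.degrees(np.arctan2(d[1],d[0])),np.hypot(*d[:2]))
ctrl.job_done();print('done')
E
```

```text
175.66340370047726 80.04213389079457
the job is handed in; nothing more can be done
done
```

I pushed the dial about 180° counter-clockwise by peg B until the index line met the pointed rider. I then pushed the clamp lever onto its stop, moved the arm clear and handed the job in at about 14 s.

**Dial:** The two cameras differ by about 1° on the alignment. The top view puts the index at 133.1° and the pointed rider at 133.3°. The side view puts the index at 134.3° and the rider at about 133.3–134°. Any remaining error is therefore about 1° at most. I backed the finger off and went back once for a small extra nudge, because the first setting looked slightly short in both views. Pushing the lever did not change the reading.

**Lever:** At the end of its travel the push force rose from 6 to 12 N with almost no further motion, which I took as the stop. Its bearing from the top camera is 175.7°, against about 175.2° expected for fully home. That picture gave the lever's length as 80 mm instead of 75 mm, so the bearing is only a rough check.

**Other things:** In the last pictures the jar, beaker, stopper and tub stood where they began. I did not re-check the dish at the end, but the fingers never went near it. The dial stayed seated as far as the pictures show, and I never gripped a peg.

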